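# Pack a gilt ornament and snap the crate shut

### The job

Pack the long carved gilt leaf ornament: lay it flat on its back on the padded bed of the open transport crate (set it down, do not drop it) and swing the lid shut without letting it slam. Then swing the lid's snap hook down over the crate's front and press it onto the steel eye until the sprung gate passes the eye and springs shut behind it. Leave the other things on the table where they are.

Things in the scene. Friction and masses are not known exactly. Their poses are not given: they have to be found in the camera images.
- ornament: the thing to pack: a long carved gilt (gold-coloured) leaf ornament, 144 long (its x) x 56 wide (y) x 52 mm high, 0.2 to 0.4 kg; origin at the centre of its flat underside, z up. Back plate 120 x 56 x 12 mm; a 32 mm scroll across each end, centred 56 mm from the middle. Both ways round are alike. It stands on the table left or right of the crate, the round rosette on the other side
- ornament_spine (a point): on the ornament, 39 mm above its underside, in the middle of its raised spine: flat upright sides, 74 mm long (ornament x), 30 mm wide (y), from 12 to 52 mm height; grip it here from above across y, finger ends 20 mm above the underside; axes as the ornament's
- crate: open plywood transport crate, fixed: 180 mm deep (its x) x 280 wide (y) x 130 mm high without the lid, walls 12 mm; origin at the centre of its underside, z up. Its front (-x) is turned to the robot's left, give or take 20 degrees, and carries the eye; the lid is hinged on the opposite (+x) side. A partition at y = -75 mm (top 105 mm high) cuts off a part that holds a wrapped parcel
- crate_bed (a point): centre of the padded bed for the ornament (the larger part of the crate), on its surface, 45 mm above the table; axes as the crate's. The bed is 156 mm (x) by 198 mm (y); the crate's walls rise 85 mm above it
- crate_lid (a joint): lid angle, rad: 0 shut, grows as it opens (1.57 upright), at most 1.8. Lid 180 (hinge to front) x 280 x 16 mm, 0.55 kg, flat outer face with a batten near each side (centred 126 mm from the middle, 20 wide, 10 mm high). Stiff friction hinge, 1 N m: it stays where it is left; pushing near its front edge takes 5 to 12 N
- lid_hinge (a point): fixed point in the middle of the lid's hinge line, which runs along the crate's y axis (crate x = +90, z = 131 mm: level with the shut lid's underside); axes as the crate's
- lid_edge (a point): middle of the lid's front edge on its outer face, 180 mm from the hinge line and 16 mm out from the lid's underside; axes turn with the lid: z is the outward normal of the outer face (up when shut), -x points from hinge to front
- snap_hook (a joint): angle of the steel snap hook on its pivot, rad: 0 latched (straight down from the shut lid, eye in its bowl), grows as it swings outward: 1.57 straight out from the lid's front edge, 3.14 standing square off the lid's outer face; range -0.05 to 3.3. Stiff, 0.11 N m: stays where left. 9 mm thick steel, 114 mm long. The eye stops its back at about -0.01
- hook_pivot (a point): the snap hook's pivot, in the middle of the lid's front edge, its axis along the crate's y; 196 mm from the hinge line towards the front and 8 mm out from the lid's underside (crate x = -106, z = 139 mm when shut); axes as the lid's. The bracket's steel ears reach 9 mm round it
- hook_back (a point): where to push the hook: on the outer side of its straight back; 31.5 mm forward (away from the crate) and 75 mm below the pivot when latched. The straight back runs from 42 to 94 mm below the pivot. Axes turn with the hook: x points through the mouth (to the crate when latched), z along the back towards the pivot end
- hook_gate (a joint): angle of the sprung gate across the hook's mouth, rad: 0 closed, opens inwards only, to 1.45. As the hook is pressed on, the eye pushes the gate open to about 1.2 (hook angle 0.35 down to 0.1); it springs back to 0 at a hook angle below about 0.08. This takes 4 to 8 N on the back
- eye_bar (a point): middle of the front bar of the rigid steel eye on the crate's front: a level staple loop of 6 mm rod, 28 mm wide, standing 34 mm out from the front, 54 mm above the table; axes as the crate's
- rosette: bystander, leave where it is: a round gilt ornament, 96 mm across, 34 mm high; origin at the centre of its underside
- varnish_jar: bystander, leave where it is: an amber glass jar, 60 mm across, 85 mm high, in front of the crate beside the hook; origin at the centre of its underside
- glue_bottle: bystander, leave where it is: a white plastic bottle, 58 mm across, 150 mm high, in front of the crate on the hook's other side; origin at the centre of its underside
- gesso_bowl: bystander, leave where it is: a white bowl, 110 mm across, 55 mm high; origin at the centre of its underside
- flat_brush: bystander, leave where it is: a flat brush, 190 mm long, lying; origin at the centre of its underside
- cork_block: bystander, leave where it is: a cork sanding block, 110 x 60 x 35 mm; origin at the centre of its underside

How it is judged (in metres and radians):
On the way, in this order (a step that is already met when the one before it is completed fails the run):
1. the ornament lies flat on the crate's bed, let go (x of ornament in the frame of crate_bed between -0.06 and 0.06 m and y of ornament in the frame of crate_bed between -0.08 and 0.08 m and z of ornament in the frame of crate_bed below 0.006 m and angle between ornament's own z axis and vertical below 0.12 rad and contact force between the fingers and ornament below 0.1 N), for 0.2 s.
2. the lid is shut (value of joint crate_lid below 0.03 rad), for 0.1 s.
3. with the lid shut, the hook is pressed onto the eye, which pushes the gate open (value of joint crate_lid below 0.04 rad and value of joint snap_hook below 0.45 rad and value of joint hook_gate above 0.4 rad), for 0.01 s.
At the end, for the whole second after the job is handed in: The ornament lies flat and still on the crate's bed (within 7 degrees, at most 6 mm above the padding), the lid is shut (under 0.03 rad), the snap hook is round the eye (hook angle under 0.26 rad) and its gate has sprung shut (under 0.12 rad) (value of joint crate_lid below 0.03 rad and value of joint snap_hook below 0.26 rad and value of joint hook_gate below 0.12 rad and x of ornament in the frame of crate_bed between -0.06 and 0.06 m and y of ornament in the frame of crate_bed between -0.08 and 0.08 m and z of ornament in the frame of crate_bed below 0.006 m and angle between ornament's own z axis and vertical below 0.12 rad and linear speed of ornament below 0.02 m/s); the robot touches nothing.
It fails at once if the lid slams (shuts faster than 2.5 rad/s) (velocity of joint crate_lid below -2.5 rad/s).
It fails at once if the ornament is dropped (out of the fingers and moving faster than 0.7 m/s) (contact force between the fingers and ornament below 0.05 N and linear speed of ornament above 0.7 m/s).
It fails at once if a bystander (rosette, jar, bottle, bowl, brush or cork block) is moved by more than 30 mm (distance of any of rosette, varnish_jar, glue_bottle, gesso_bowl, flat_brush, cork_block from where it was at the start of the episode above 0.03 m).
It also fails if it takes over 72 s, if anything falls off the work surface, if the arm or the gripper's body presses on something with over 40 N, if the wrist force passes 120 N, or if a joint passes its speed limit or range.

### The arm

A 6-joint arm with a two-finger parallel gripper is mounted at the origin on the work surface. World frame = base frame: x ahead of the robot, y to its left, z up, the work surface at z = 0. Lengths are in mm, angles in rad, forces in N, time in s.
With the tool pointing down it reaches from about 350 to 975 mm from the base axis. Payload 7.1 kg.
Tool frame: the origin (TCP) lies on the centre line of the jaws, within the pads' length; the fingertips stand tip_reach ahead of it and the grasp point (between the pads) lies 11 mm behind it (tip_reach is the distance from the TCP to the fingertips, in mm); z points along the fingers, y is the line along which they close (so a half turn about z gives the same grasp; the last joint's range is limited). The gripper opens to 88 mm and grips with 3 to 60 N. Pads are 20 mm wide; open, the fingers measure 115 mm over their backs; the gripper's body (75 mm by 178 mm) begins 61 mm behind the grasp point.
Start: joints at [1.242, 0.423, 1.63, -0, 1.089, -0.019], TCP at [190.511, 595.24, 230.675] pointing down, gripper open.
Joint ranges: [-3, 3], [-0.9, 2.11], [0.09, 2.58], [-1.31, 4.45], [0.11, 2.69], [-2.54, 2.54]. Speed limits (rad/s): [2.39, 2.39, 3.01, 3.14, 3.14, 3.14].

### API

Orientations are given as [roll, pitch, yaw] about the fixed x, y, z axes, in that order (R = Rz(yaw) Ry(pitch) Rx(roll)).
In Python, from rig import * gives the robot as it stands.
- The arm moves only by the tool send_rows, never from a script. Its argument "deltas" is a list of rows, each a list of 5 numbers: the closure, from 0 (fully open) to 1 (shut), then the shift along the tool's x, y, z in units of 30 mm (1.0 is 30 mm), then the turn about the tool's z in units of 8 degrees (1.0 is 8 degrees). A call has 1 to 8 rows; each row is the pose to reach, as a shift and turn from the pose commanded when the call began, along the tool's axes at that moment; what a row does not reach only later rows make up. A row lasts 1/10 s, in which the tool goes at most 50 mm and 8.59 degrees, less where a joint would pass 70% of its speed; a pose out of reach is approached as far as the arm can. A call with a gripper value outside its range is refused whole. The fingers move at their own pace and stop on an object; "grip_force" is the grip in N (left out, the last holds). Time passes only in rows, so rows that repeat a pose let the fingers close. It gives the time, the measured TCP pose, the force, the opening and the grip force at its end, in the units of the state.
- read_state(): the state, without advancing time (a new reading comes with each control period).
- grab_frame(name): name is "scene" or "top"; returns the picture (384x512x3 uint8, red, green, blue); there is no depth.
- calibration(name): a dict with "mtx" (3x3 intrinsics, pixels), "k1" (the pictures are not rectified: a ray, as slopes to the right and down, at radius r is drawn at 1 + k1 r^2 times it, then the intrinsics apply), "rvec" (rotation vector, rad) and "tvec" (3), from world to camera coordinates, as OpenCV has them. Camera axes: x right, y down, z forward; pixel columns grow to the right and rows downward; lengths in mm; the calibration is good to about 2 mm. A picture is of the moment at which its call begins. calibration takes no time and is no camera call.
- sign_off(): hands the job in; it is judged then, once.
The state is a dict: "time_s": time; "joint_pos": joint angles; "joint_velocities": joint speeds; "effort": joint torques, N m; "tool_pos": TCP position; "tcp_rot": TCP orientation; "force": force on the tool from outside, world axes, zero at the start; "moment": the same for the moment, N m; "finger_gap": finger opening in mm; "finger_force": force on a finger pad.
Only numpy, scipy, OpenCV 4.12 (cv2) and the standard library are available. Lean on these libraries where they do the work, as an engineer would, in place of code of your own. Each camera call takes 0.05 s, during which the arm holds its last target. There are 200 camera calls.

## Working session

There is one attempt and no reset: what is moved stays moved. The work goes in short steps, Python scripts to look and compute and a tool call to move; the robot and the scene stay as the last step left them, time stands still between calls to the robot, and variables do not carry over. Pictures are saved under pics/ and viewed, at most 10 in all, crops included, and the job is handed in when it is done.

Besides the shell and the picture viewer there is one more tool, called after ">>>" in YAML: its name, and indented under it one key for each argument. send_rows: Moves the arm, as the interface text tells. Its arguments: {"type":"object","properties":{"deltas":{"type":"array"},"grip_force":{"type":"number"}},"required":["deltas"]}

```bash
ls; mkdir -p pics
cat > h.py <<'E'
from rig import *
import numpy as np, cv2
from scipy.spatial.transform import Rotation as Ro
def cal(n):
    c=calibration(n); return np.array(c["mtx"],float),c["k1"],Ro.from_rotvec(np.array(c["rvec"],float).ravel()).as_matrix(),np.array(c["tvec"],float).ravel()
def ray(n,u,v):
    K,k,R,t=cal(n); p=cv2.undistortPoints(np.array([[[u,v]]],float),K,np.array([k,0,0,0,0.]))[0,0]
    return -R.T@t, R.T@np.array([p[0],p[1],1])
def onz(n,u,v,z):
    o,d=ray(n,u,v); return o+d*(z-o[2])/d[2]
def proj(n,P):
    K,k,R,t=cal(n); return cv2.projectPoints(np.array(P,float).reshape(-1,1,3),cv2.Rodrigues(R)[0],t,K,np.array([k,0,0,0,0.]))[0][:,0]
def snap(n,f):
    im=grab_frame(n); cv2.imwrite("pics/"+f+".png",cv2.cvtColor(im,cv2.COLOR_RGB2BGR)); return im
E
python3 - <<'E'
from h import *
a=snap("scene","s0");b=snap("top","t0")
s=cv2.resize(np.hstack([a,b]),(800,300))
for n in("scene","top"):
    o,d=ray(n,256,192);print(n,o,d/np.linalg.norm(d),calibration(n)["k1"])
print(read_state())
E
```

```text
pics
scene [1362.23854163  353.73329714  700.1937137 ] [-0.77311698 -0.31970984 -0.54779171] 0.009509987428242397
top [ 292.94255646  -15.16822016 1268.67452114] [ 0.19704738  0.02777808 -0.98000036] -0.11044253197246964
{'time_s': 0.1, 'joint_pos': array([ 1.24198788e+00,  4.23768189e-01,  1.63060302e+00, -2.54311158e-05,
        1.08859143e+00, -1.89911912e-02]), 'joint_velocities': array([-0.00028335, -0.0033116 , -0.00027684, -0.00113671, -0.00241008,
       -0.00233804]), 'effort': array([-7.42397278e-04, -5.45613885e+01, -2.74325806e+01,  6.44512614e-02,
        1.88557827e-02, -5.80627147e-05]), 'tool_pos': array([190.37230322, 594.7897199 , 229.98121379]), 'tcp_rot': array([-3.14022248e+00, -3.50513859e-06,  2.83178721e+00]), 'force': array([ 0.1213529 , -0.59914172,  0.31589409]), 'moment': array([-0.04398363, -0.04382113, -0.02065379]), 'finger_force': 0.0, 'finger_gap': 87.83768287024859}
```

View pics/t0.png

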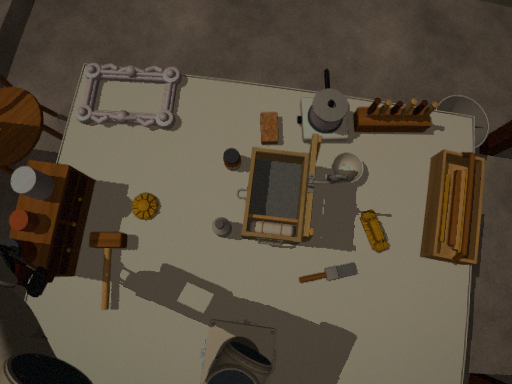

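View pics/s0.png

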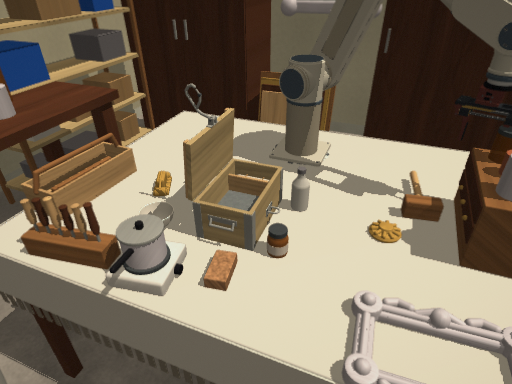

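The top view shows the crate near (280,193) with its lid standing on the right and the hook pointing right at (340,180). The ornament is at (374,230) and the rosette at (145,206). The jar (232,158) and bottle (221,227) are to the left, either side of the eye (242,194). The scene view matches.

Run:
```python
from h import *
import rig
print([x for x in dir(rig) if not x.startswith('_')], getattr(rig,'tip_reach',None))
b=cv2.imread("pics/t0.png"); a=cv2.imread("pics/s0.png")
hsv=cv2.cvtColor(b,cv2.COLOR_BGR2HSV)
m=cv2.inRange(hsv,(12,140,70),(35,255,255)); m2=np.zeros_like(m); m2[200:262,350:400]=m[200:262,350:400]
cs,_=cv2.findContours(m2,cv2.RETR_EXTERNAL,cv2.CHAIN_APPROX_NONE)
c=max(cs,key=cv2.contourArea);r=cv2.minAreaRect(c);print(r)
P=np.array([onz("top",u,v,25)[:2] for u,v in cv2.boxPoints(r)]);print(P.round(),P.mean(0))
for c1 in [(c[:,0,:])]:
    Q=np.array([onz("top",u,v,25)[:2] for u,v in c1]).astype(np.float32); print(cv2.minAreaRect(Q))
A=cv2.resize(b[130:265,215:405],None,fx=4.2,fy=4.2,interpolation=cv2.INTER_CUBIC)
cv2.imwrite("pics/c1.png",A)
B=cv2.resize(a[75:275,145:320],None,fx=3,fy=3,interpolation=cv2.INTER_CUBIC);cv2.imwrite("pics/c2.png",B)
```

```text
['MotionError', 'calibration', 'grab_frame', 'read_state', 'sign_off', 'tip_reach'] 8.0
((373.42474365234375, 230.6857147216797), (42.25823211669922, 16.471145629882812), 67.06790161132812)
[[ 515. -330.]
 [ 544. -380.]
 [ 421. -447.]
 [ 393. -398.]] [ 468.17528026 -388.99267035]
((467.9674377441406, -389.06280517578125), (139.77052307128906, 57.33690643310547), 28.523645401000977)
```

View pics/c1.png

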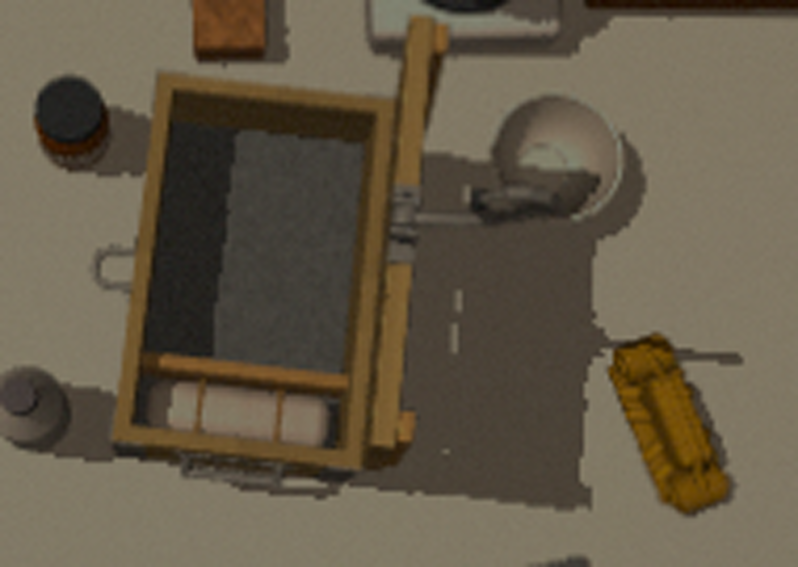

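View pics/c2.png

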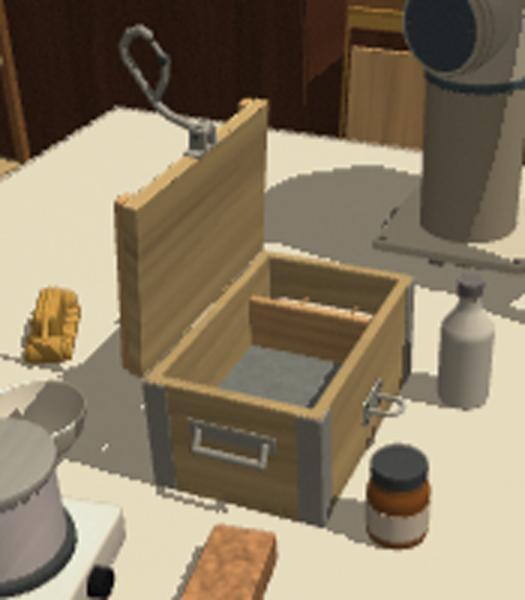

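The crop shows the crate rim's outer corners at crop pixels (157,72), (113,443) and (358,468). The lid is about upright, with its bracket at (403,222), and the hook slopes up and outward over the bowl. In the second crop the hook's ring top is at (135,28).

```bash
cat >> h.py <<'E'
def tri(p,q):
    (o1,d1),(o2,d2)=ray("top",*p),ray("scene",*q)
    s=np.linalg.lstsq(np.c_[d1,-d2],o2-o1,rcond=None)[0]
    A=o1+s[0]*d1;B=o2+s[1]*d2; return (A+B)/2,np.linalg.norm(A-B)
E
python3 - <<'E'
from h import *
t=lambda u,v:(215+u/4.2-.38,130+v/4.2-.38); s=lambda u,v:(145+u/3-.33,75+v/3-.33)
for n,u,v in[("TL",157,72),("BL",113,443),("BR",358,468)]: print(n,onz("top",*t(u,v),130).round(1))
for n,p,q in[("TL",(157,72),(320,418)),("BL",(113,443),(411,279)),
  ("pivot",(403,222),(205,128)),("hooktip",(600,180),(135,28)),("lidfar",(423,20),(122,200)),("lidnear",(383,443),(265,100)),
  ("eye",(97,268),(403,405))]: print(n,[x.round(1) for x in tri(t(*p),s(*q))])
E
```

```text
TL [665.6  50.6 130. ]
BL [383.7  41.6 130. ]
BR [ 390.7 -135.9  130. ]
TL [array([664.8,  50.8, 132. ]), np.float64(0.8)]
BL [array([384.1,  41.8, 125.5]), np.float64(0.2)]
pivot [array([ 526.1, -123.3,  329.3]), np.float64(2.1)]
hooktip [array([ 533.4, -203.5,  422.5]), np.float64(37.2)]
lidfar [array([ 665.8, -126.2,  314.8]), np.float64(4.9)]
lidnear [array([ 391.2, -127.3,  310.5]), np.float64(5.8)]
eye [array([522.4,  80.1,  58. ]), np.float64(4.3)]
```

```bash
cat >> h.py <<'E'
def tp(pos,yaw,*T):
    """units for targets (x,y,z,yawdeg) from pose pos,yaw(deg)"""
    y0=np.radians(yaw)
    R=np.array([[np.cos(y0),np.sin(y0),0],[np.sin(y0),-np.cos(y0),0],[0,0,-1]])
    for t in T:
        d=R.T@(np.array(t[:3])-pos)
        print((d/30).round(2),round(((yaw-t[3]+180)%360-180)/8,2))
E
python3 - <<'E'
from h import *
tp([190.5,595.2,230.7],162.25,(300,350,490,110))
tp([300,350,490],110,(400,50,490,50))
tp([400,50,490],50,(450,-300,490,28.5))
tp([450,-300,490],28.5,(468,-389,160,28.5))
E
```

```text
[-5.97 -6.67 -8.64] 6.53
[-10.54  -0.29   0.  ] 7.5
[-7.87  8.78  0.  ] 2.69
[-0.89  2.89 11.  ] 0.0
```

>>> send_rows:
  deltas:
    - [0,-0.5,-0.5,-2,1]
    - [0,-1.2,-1.3,-4,2]
    - [0,-2.4,-2.6,-5.5,3]
    - [0,-3.5,-4,-7,4]
    - [0,-4.8,-5.3,-8,5]
    - [0,-5.97,-6.67,-8.64,6]
    - [0,-5.97,-6.67,-8.64,6.53]
    - [0,-5.97,-6.67,-8.64,6.53]

```text
time_s: 0.9
tool_pos: [300.6, 348.0, 491.4]
tcp_rot: [3.14, -0.0, 1.917]
force: [0.1, 0.6, 0.8]
finger_gap: 87.9
finger_force: 0.0
```

>>> send_rows:
  deltas:
    - [0,-10.5,-0.3,0,7.5]
    - [0,-10.5,-0.3,0,7.5]
    - [0,-10.5,-0.3,0,7.5]
    - [0,-10.5,-0.3,0,7.5]
    - [0,-10.5,-0.3,0,7.5]
    - [0,-10.5,-0.3,0,7.5]
    - [0,-10.5,-0.3,0,7.5]
    - [0,-10.5,-0.3,0,7.5]

```text
time_s: 1.7
tool_pos: [399.7, 49.0, 489.5]
tcp_rot: [-3.141, 0.001, 0.867]
force: [-0.1, -0.4, -0.1]
finger_gap: 87.8
finger_force: 0.0
```

>>> send_rows:
  deltas:
    - [0,-7.9,8.8,0,2.7]
    - [0,-7.9,8.8,0,2.7]
    - [0,-7.9,8.8,0,2.7]
    - [0,-7.9,8.8,0,2.7]
    - [0,-7.9,8.8,0,2.7]
    - [0,-7.9,8.8,0,2.7]
    - [0,-7.9,8.8,0,2.7]
    - [0,-7.9,8.8,0,2.7]

```text
time_s: 2.5
tool_pos: [450.1, -303.3, 488.4]
tcp_rot: [-3.14, 0.001, 0.497]
force: [0.1, 0.5, -0.1]
finger_gap: 88.0
finger_force: 0.0
```

>>> send_rows:
  deltas:
    - [0,-0.9,2.9,11,0]
    - [0,-0.9,2.9,11,0]
    - [0,-0.9,2.9,11,0]
    - [0,-0.9,2.9,11,0]
    - [0,-0.9,2.9,11,0]
    - [0,-0.9,2.9,11,0]
    - [0,-0.9,2.9,11,0]
    - [0,-0.9,2.9,11,0]

```text
time_s: 3.3
tool_pos: [465.1, -386.2, 154.1]
tcp_rot: [-3.131, 0.004, 0.499]
force: [-0.5, 0.8, -0.2]
finger_gap: 88.0
finger_force: 0.0
```

Run:
```python
from h import *
a=snap("scene","s1");b=snap("top","t1")
s=read_state();print(s["tool_pos"],np.degrees(s["tcp_rot"][2]))
A=cv2.resize(a[120:240,90:240],(500,400),interpolation=cv2.INTER_CUBIC)
B=cv2.resize(b[190:270,340:400],(300,400),interpolation=cv2.INTER_CUBIC)
cv2.imwrite("pics/c3.png",cv2.cvtColor(np.hstack([A,B]),cv2.COLOR_RGB2BGR))
p=s["tool_pos"];print(proj("scene",[p,[468,-389,52]]),proj("top",[p,[468,-389,52]]))
```

```text
[ 467.54706676 -388.1288057   159.94788801] 28.557446302683907
[[156.83321953 147.87554463]
 [161.36840337 174.69949075]] [[386.78633492 226.25396719]
 [375.93432917 229.78018982]]
```

View pics/c3.png

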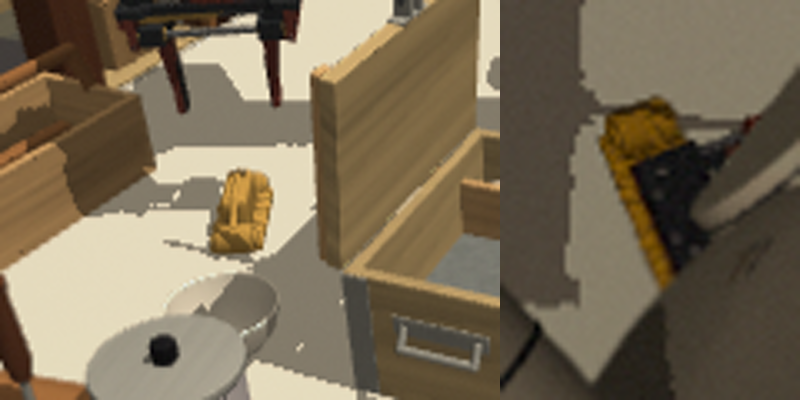

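The crop shows the open fingers (crop columns 182 and 275) straddling the ornament, whose spine is at crop (240,190). That agrees with the estimate, so I'll descend.

>>> send_rows:
  deltas:
    - [0,0,0,1,0]
    - [0,0,0,2,0]
    - [0,0,0,3,0]
    - [0,0,0,3.5,0]
    - [0,0,0,4,0]
    - [0,0,0,4.2,0]
    - [0,0,0,4.4,0]
    - [0,0,0,4.4,0]

```text
time_s: 4.2
tool_pos: [467.2, -389.7, 28.1]
tcp_rot: [3.141, -0.0, 0.496]
force: [0.4, -0.5, 0.5]
finger_gap: 88.0
finger_force: 0.0
```

>>> send_rows:
  deltas:
    - [0.4,0,0,0,0]
    - [0.55,0,0,0,0]
    - [0.7,0,0,0,0]
    - [0.8,0,0,0,0]
    - [0.8,0,0,0,0]
    - [0.8,0,0,0,0]
    - [0.8,0,0,0,0]
    - [0.8,0,0,0,0]
  grip_force: 25

```text
time_s: 5.0
tool_pos: [467.3, -389.9, 28.0]
tcp_rot: [3.141, -0.0, 0.496]
force: [1.1, -1.8, 0.9]
finger_gap: 29.8
finger_force: 25.0
```

>>> send_rows:
  deltas:
    - [0.8,0,0,-0.5,0]
    - [0.8,0,0,-1.5,0]
    - [0.8,0,0,-2.7,0]
    - [0.8,0,0,-4,0]
    - [0.8,0,0,-5.3,0]
    - [0.8,0,0,-6.6,0]
    - [0.8,0,0,-7.9,0]
    - [0.8,0,0,-9.2,0]

```text
time_s: 5.8
tool_pos: [466.2, -388.8, 306.0]
tcp_rot: [-3.141, 0.0, 0.496]
force: [0.5, -0.1, -3.5]
finger_gap: 30.0
finger_force: 25.0
```

>>> send_rows:
  deltas:
    - [0.8,0,0,-1.3,0]
    - [0.8,0,0,-2.6,0]
    - [0.8,0,0,-3.9,0]
    - [0.8,0,0,-5.1,0]
    - [0.8,0,0,-6.0,0]
    - [0.8,0,0,-6.3,0]
    - [0.8,0,0,-6.3,0]
    - [0.8,0,0,-6.3,0]

```text
time_s: 6.6
tool_pos: [466.4, -389.1, 491.1]
tcp_rot: [-3.139, 0.001, 0.496]
force: [0.0, 0.3, -3.8]
finger_gap: 29.8
finger_force: 25.0
```

Run:
```python
from h import *
s=read_state();p=s["tool_pos"];y=np.degrees(s["tcp_rot"][2]);print(p,y,s["finger_gap"])
tp(p,y,(500,-220,492,15),(556,-7,492,2))
```

```text
[ 466.39296427 -389.06704955  491.07043638] 28.412387625073087 29.836023547215852
[ 3.67 -4.42 -0.03] 1.68
[ 8.69 -9.78 -0.03] 3.3
```

>>> send_rows:
  deltas:
    - [0.8,0.4,-0.5,0,0.2]
    - [0.8,1.2,-1.4,0,0.6]
    - [0.8,2,-2.4,0,1]
    - [0.8,2.9,-3.4,0,1.4]
    - [0.8,3.7,-4.4,0,1.7]
    - [0.8,4.6,-5.4,0,2]
    - [0.8,5.5,-6.4,0,2.4]
    - [0.8,6.4,-7.4,0,2.8]

```text
time_s: 7.4
tool_pos: [529.6, -101.3, 490.6]
tcp_rot: [-3.14, 0.004, 0.102]
force: [1.1, 0.7, -3.5]
finger_gap: 29.6
finger_force: 25.0
```

Run:
```python
from h import *
s=read_state();p=s["tool_pos"];y=np.degrees(s["tcp_rot"][2]);print(p,y,s["finger_gap"])
tp(p,y,(556,-7,492,2),(556,-7,160,2))
```

```text
[ 529.62252428 -101.2546647   490.58852868] 5.870937097563674 29.604876796136615
[ 1.2  -3.04 -0.05] 0.48
[ 1.2  -3.04 11.02] 0.48
```

>>> send_rows:
  deltas:
    - [0.8,0.6,-1.5,0,0.3]
    - [0.8,1.2,-3.04,0,0.48]
    - [0.8,1.2,-3.04,0,0.48]
    - [0.8,1.2,-3.04,1.5,0.48]
    - [0.8,1.2,-3.04,3,0.48]
    - [0.8,1.2,-3.04,4.5,0.48]
    - [0.8,1.2,-3.04,6,0.48]
    - [0.8,1.2,-3.04,7.5,0.48]

```text
time_s: 8.2
tool_pos: [554.8, -9.0, 264.6]
tcp_rot: [-3.142, 0.003, 0.038]
force: [1.0, 0.3, -3.3]
finger_gap: 29.6
finger_force: 25.0
```

>>> send_rows:
  deltas:
    - [0.8,0,0,1,0]
    - [0.8,0,0,2,0]
    - [0.8,0,0,2.5,0]
    - [0.8,0,0,2.5,0]
    - [0.8,0,0,2.5,0]

```text
time_s: 8.7
tool_pos: [555.8, -8.9, 192.2]
tcp_rot: [-3.142, 0.002, 0.038]
force: [0.5, -0.5, -3.5]
finger_gap: 30.1
finger_force: 25.0
```

Run:
```python
from h import *
a=snap("scene","s2");b=snap("top","t2")
s=read_state();p=s["tool_pos"];y=np.degrees(s["tcp_rot"][2]);print(p,y,s["finger_gap"])
A=cv2.resize(a[75:275,145:320],(525,600),interpolation=cv2.INTER_CUBIC)
B=cv2.resize(b[130:265,215:325],(275,338),interpolation=cv2.INTER_CUBIC)
C=np.zeros((600,800,3),np.uint8);C[:,:525]=A;C[:338,525:]=B
cv2.imwrite("pics/c4.png",cv2.cvtColor(C,cv2.COLOR_RGB2BGR))
tp(p,y,(556,-7,75,2))
```

```text
[556.96426544  -8.77559254 193.65568567] 2.162794363596276 30.326131581282013
[-0.03 -0.06  3.96] 0.02
```

View pics/c4.png

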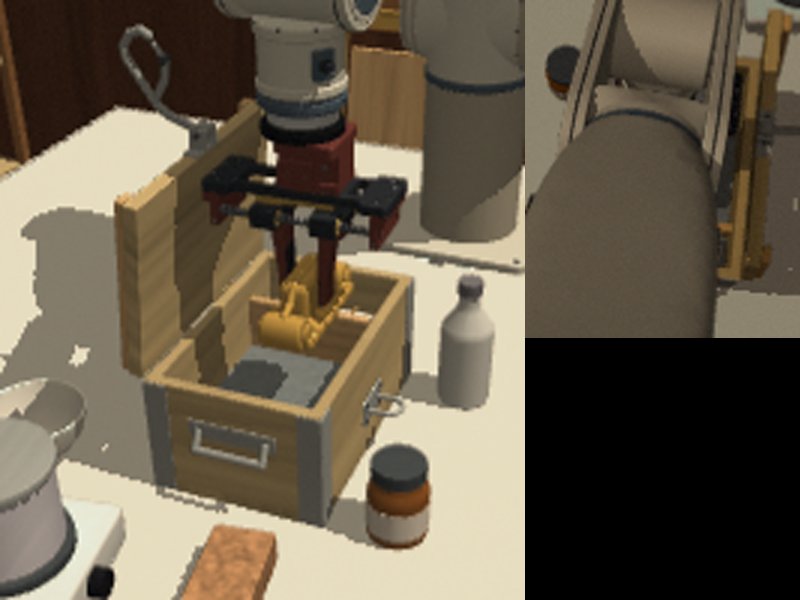

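The crop shows the ornament hanging level over the bed, clear of the walls and lid, with no tilt. Lowering it now.

>>> send_rows:
  deltas:
    - [0.8,0,0,0.7,0]
    - [0.8,0,0,1.4,0]
    - [0.8,0,0,2.1,0]
    - [0.8,0,0,2.8,0]
    - [0.8,0,0,3.3,0]
    - [0.8,0,0,3.6,0]
    - [0.8,0,0,3.8,0]
    - [0.8,0,0,3.85,0]

```text
time_s: 9.6
tool_pos: [556.7, -8.5, 77.4]
tcp_rot: [3.142, -0.0, 0.038]
force: [0.4, -0.9, -3.3]
finger_gap: 29.9
finger_force: 25.0
```

>>> send_rows:
  deltas:
    - [0.8,0,0,0.05,0]
    - [0.8,0,0,0.1,0]
    - [0.8,0,0,0.15,0]
    - [0.8,0,0,0.15,0]
    - [0.8,0,0,0.15,0]

```text
time_s: 10.1
tool_pos: [556.6, -8.5, 73.0]
tcp_rot: [3.142, -0.0, 0.038]
force: [0.5, -0.4, -3.1]
finger_gap: 29.8
finger_force: 25.0
```

Not resting yet; nudge further.

>>> send_rows:
  deltas:
    - [0.8,0,0,0.03,0]
    - [0.8,0,0,0.06,0]
    - [0.8,0,0,0.08,0]
    - [0.8,0,0,0.08,0]

```text
time_s: 10.5
tool_pos: [556.7, -8.5, 72.9]
tcp_rot: [3.142, -0.001, 0.038]
force: [-9.5, 0.5, 22.8]
finger_gap: 29.8
finger_force: 25.0
```

>>> send_rows:
  deltas:
    - [0.8,0,0,-0.05,0]
    - [0.8,0,0,-0.05,0]
    - [0.62,0,0,-0.05,0]
    - [0.56,0,0,-0.05,0]
    - [0.52,0,0,-0.05,0]
    - [0.52,0,0,-0.05,0]
    - [0.52,0,0,-0.05,0]
    - [0.52,0,0,-0.05,0]

```text
time_s: 11.3
tool_pos: [556.5, -8.5, 71.9]
tcp_rot: [-3.142, 0.0, 0.038]
force: [0.2, 0.4, 0.3]
finger_gap: 42.2
finger_force: 0.0
```

>>> send_rows:
  deltas:
    - [0.52,0,0,0,0]
    - [0.52,0,0,-0.3,0]
    - [0.52,0,0,-0.8,0]
    - [0.52,0,0,-1.5,0]
    - [0.52,0,0,-2.5,0]
    - [0.52,0,0,-3.5,0]
    - [0.52,0,0,-4.5,0]
    - [0.52,0,0,-5.5,0]

```text
time_s: 12.1
tool_pos: [556.5, -8.5, 239.8]
tcp_rot: [3.142, -0.002, 0.038]
force: [0.0, 0.4, -0.6]
finger_gap: 42.1
finger_force: 0.0
```

Run:
```python
from h import *
s=read_state();p=s["tool_pos"];y=np.degrees(s["tcp_rot"][2]);print(p,y)
tp(p,y,(556,-8,460,2),(455,-8,460,2),(455,-215,460,2),(455,-190,310,2))
t=lambda u,v:(215+u/4.2-.38,130+v/4.2-.38); sc=lambda u,v:(145+u/3-.33,75+v/3-.33)
print("bottle",tri(t(22,392),sc(470,280)),"jar",tri(t(70,105),sc(398,458)),onz("top",*t(70,105),85),onz("top",*t(22,392),150))
```

```text
[556.47338258  -8.50816734 239.75681403] 2.171186367346636
[-0.02 -0.02 -7.34] 0.02
[-3.38 -0.15 -7.34] 0.02
[-3.64  6.75 -7.34] 0.02
[-3.61  5.92 -2.34] 0.02
bottle (array([408.11520123, 112.00646179, 151.16253838]), np.float64(3.69592401500753)) jar (array([642.16477401, 117.20712653,  89.37443627]), np.float64(1.8538752852296765)) [643.75420879 116.8154009   85.        ] [408.74705231 110.35521318 150.        ]
```

>>> send_rows:
  deltas:
    - [1,0,0,-1.5,0]
    - [1,0,0,-3,0]
    - [1,0,0,-4.5,0]
    - [1,0,0,-6,0]
    - [1,0,0,-7.3,0]
    - [1,0,0,-7.3,0]

```text
time_s: 12.7
tool_pos: [558.0, -8.5, 464.0]
tcp_rot: [3.141, -0.012, 0.038]
force: [0.6, 0.2, 1.0]
finger_gap: 1.0
finger_force: 0.0
```

>>> send_rows:
  deltas:
    - [1,-1.5,0,0,0]
    - [1,-3,0,0,0]
    - [1,-3.4,1,0,0]
    - [1,-3.6,2.5,0,0]
    - [1,-3.6,4,0,0]
    - [1,-3.6,5.5,0,0]
    - [1,-3.6,6.9,0,0]
    - [1,-3.6,6.9,0,0]

```text
time_s: 13.5
tool_pos: [455.6, -223.1, 455.7]
tcp_rot: [3.141, 0.001, 0.033]
force: [0.0, 0.0, -0.3]
finger_gap: 0.5
finger_force: 0.0
```

>>> send_rows:
  deltas:
    - [1,0,0,1.5,0]
    - [1,0,0,3,0]
    - [1,0,0,4.3,0]
    - [1,0,0,5,0]
    - [1,0,0,5.1,0]
    - [1,0,0,5.1,0]

```text
time_s: 14.1
tool_pos: [456.3, -218.9, 303.3]
tcp_rot: [-3.141, 0.0, 0.038]
force: [-0.4, 0.4, 0.5]
finger_gap: 0.5
finger_force: 0.0
```

Run:
```python
from h import *
a=snap("scene","s3");b=snap("top","t3")
s=read_state();p=s["tool_pos"];y=np.degrees(s["tcp_rot"][2]);print(p,y,s["finger_gap"])
A=cv2.resize(a[75:275,145:320],(525,600),interpolation=cv2.INTER_CUBIC)
B=cv2.resize(b[130:265,215:325],(275,338),interpolation=cv2.INTER_CUBIC)
C=np.zeros((600,800,3),np.uint8);C[:,:525]=A;C[:338,525:]=B
cv2.imwrite("pics/c5.png",cv2.cvtColor(C,cv2.COLOR_RGB2BGR))
# lid sweep, corner at r=160, 13.5 ahead of tcp
for th in [1.55,1.48,1.4,1.3,1.2,1.1,1,.9,.8,.7,.6,.5,.4,.3,.2,.1,0.05,0]:
    yy=-135.6+160*np.cos(th)-16*np.sin(th)-13.5; z=131+160*np.sin(th)+16*np.cos(th)+8
    print(th,round(yy),round(z),end=' : ');tp(p,y,(455,yy,z,2))
```

```text
[ 457.20606663 -219.57848165  304.68540246] 2.1854057393388304 0.5517989100740921
1.55 -162 299 : [-0.   -1.93  0.18] 0.02
1.48 -151 300 : [ 0.01 -2.3   0.16] 0.02
1.4 -138 299 : [ 0.03 -2.73  0.18] 0.02
1.3 -122 297 : [ 0.05 -3.26  0.24] 0.02
1.2 -106 294 : [ 0.07 -3.78  0.36] 0.02
1.1 -91 289 : [ 0.09 -4.29  0.53] 0.02
1 -76 282 : [ 0.11 -4.78  0.75] 0.02
0.9 -62 274 : [ 0.13 -5.25  1.01] 0.02
0.8 -49 265 : [ 0.14 -5.68  1.33] 0.02
0.7 -37 254 : [ 0.16 -6.08  1.68] 0.02
0.6 -26 243 : [ 0.17 -6.45  2.07] 0.02
0.5 -16 230 : [ 0.18 -6.77  2.5 ] 0.02
0.4 -8 216 : [ 0.2  -7.05  2.95] 0.02
0.3 -1 202 : [ 0.2  -7.28  3.44] 0.02
0.2 5 186 : [ 0.21 -7.47  3.94] 0.02
0.1 9 171 : [ 0.22 -7.6   4.46] 0.02
0.05 10 163 : [ 0.22 -7.65  4.72] 0.02
0 11 155 : [ 0.22 -7.68  4.99] 0.02
```

View pics/c5.png

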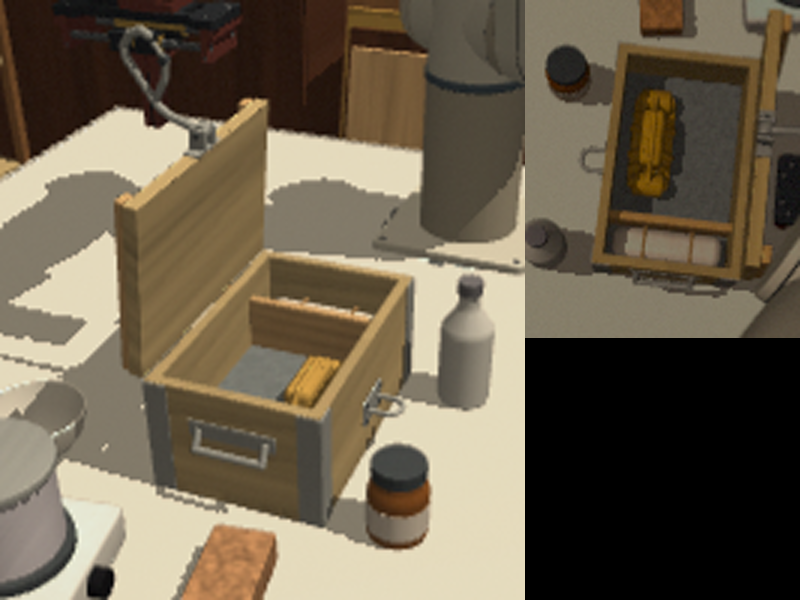

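The crop shows the ornament lying flat on the bed by the front wall. The lid is still upright, with the gripper behind it. Now pushing the lid.

>>> send_rows:
  deltas:
    - [1,0,-0.9,0.1,0]
    - [1,0,-1.6,0.16,0]
    - [1,0,-1.95,0.17,0]
    - [1,0,-2.2,0.17,0]
    - [1,0,-2.5,0.18,0]
    - [1,0,-2.75,0.19,0]
    - [1,0,-3,0.2,0]
    - [1,0,-3.26,0.24,0]

```text
time_s: 15.0
tool_pos: [453.8, -122.9, 297.1]
tcp_rot: [3.138, -0.003, 0.038]
force: [-0.4, -5.1, 6.2]
finger_gap: 0.4
finger_force: 3.2
```

>>> send_rows:
  deltas:
    - [1,0,-0.26,0.06,0]
    - [1,0.02,-0.52,0.12,0]
    - [1,0.03,-0.78,0.2,0]
    - [1,0.04,-1.03,0.29,0]
    - [1,0.05,-1.28,0.4,0]
    - [1,0.06,-1.52,0.51,0]
    - [1,0.07,-1.76,0.64,0]
    - [1,0.08,-1.99,0.77,0]

```text
time_s: 15.8
tool_pos: [453.5, -62.2, 273.5]
tcp_rot: [3.141, -0.001, 0.038]
force: [-1.7, -2.1, 5.3]
finger_gap: 0.6
finger_force: 2.2
```

>>> send_rows:
  deltas:
    - [1,0,-0.22,0.16,0]
    - [1,0.01,-0.43,0.32,0]
    - [1,0.02,-0.63,0.49,0]
    - [1,0.03,-0.83,0.67,0]
    - [1,0.03,-1.02,0.86,0]
    - [1,0.04,-1.2,1.06,0]
    - [1,0.04,-1.36,1.27,0]
    - [1,0.05,-1.52,1.49,0]

```text
time_s: 16.6
tool_pos: [452.6, -15.9, 227.3]
tcp_rot: [-3.141, 0.0, 0.038]
force: [-0.0, 0.1, 3.6]
finger_gap: 0.5
finger_force: 1.4
```

>>> send_rows:
  deltas:
    - [1,0,-0.14,0.22,0]
    - [1,0.01,-0.28,0.45,0]
    - [1,0.01,-0.4,0.69,0]
    - [1,0.02,-0.51,0.94,0]
    - [1,0.02,-0.61,1.19,0]
    - [1,0.02,-0.7,1.44,0]
    - [1,0.03,-0.77,1.7,0]
    - [1,0.03,-0.83,1.96,0]

```text
time_s: 17.4
tool_pos: [452.3, 8.7, 168.4]
tcp_rot: [3.142, 0.001, 0.038]
force: [-1.5, 0.4, 1.8]
finger_gap: 0.3
finger_force: 0.8
```

>>> send_rows:
  deltas:
    - [1,0,-0.03,0.13,0]
    - [1,0,-0.05,0.26,0]
    - [1,0,-0.06,0.38,0]
    - [1,0,-0.07,0.48,0]
    - [1,0,-0.07,0.53,0]
    - [1,0,-0.07,0.56,0]
    - [1,0,-0.07,0.58,0]

```text
time_s: 18.1
tool_pos: [452.8, 10.7, 154.9]
tcp_rot: [-3.142, -0.0, 0.038]
force: [-17.0, -0.0, 51.8]
finger_gap: 0.6
finger_force: 26.1
```

>>> send_rows:
  deltas:
    - [1,0,0,-0.15,0]
    - [1,0,0,-0.5,0]
    - [1,0,0,-1.5,0]
    - [1,0,0.8,-3,0]
    - [1,0,2,-4.5,0]
    - [1,0,3.5,-4.5,0]
    - [1,0,5,-4.5,0]
    - [1,0,5,-4.5,0]

```text
time_s: 18.9
tool_pos: [458.8, -143.6, 287.9]
tcp_rot: [3.14, -0.002, 0.033]
force: [-0.6, 0.3, -1.4]
finger_gap: 0.5
finger_force: 0.0
```

Run:
```python
from h import *
a=snap("scene","s4");b=snap("top","t4")
A=cv2.resize(a[125:265,190:310],(480,560),interpolation=cv2.INTER_CUBIC)
B=cv2.resize(b[140:250,215:295],(320,440),interpolation=cv2.INTER_CUBIC)
C=np.zeros((560,800,3),np.uint8);C[:,:480]=A;C[:440,480:]=B
cv2.imwrite("pics/c6.png",cv2.cvtColor(C,cv2.COLOR_RGB2BGR))
s=read_state();print(s["tool_pos"])
```

```text
[ 457.97929723 -139.99039537  286.83242235]
```

View pics/c6.png

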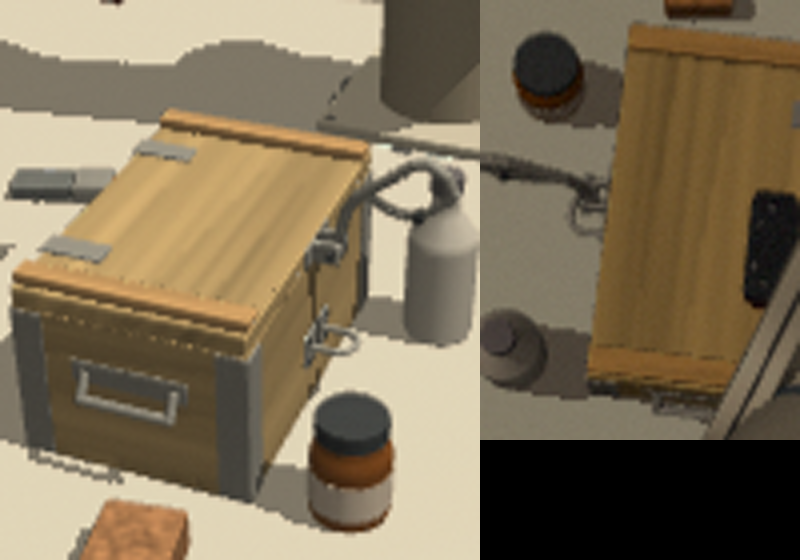

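The lid is shut. The pivot is at crop (325,247), and the hook points out and slightly up to its end near (460,180), with its straight back on the upper side. The eye is at crop (340,340).

Run:
```python
from h import *
sc=lambda u,v:(190+u/4-.4,125+v/4-.4)
ey=np.array([.9994,.035,0]);ex=np.array([.035,-.9994,0]);C=np.array([527.7,-43,0])
for n,q in [("pivot",(325,247)),("elbow",(350,195)),("back1",(375,177)),("back2",(415,162)),("tip",(462,182)),("bottom",(410,218)),("eye",(352,340))]:
    o,d=ray("scene",*sc(*q)); P=o+d*(((C-o)@ey)/(d@ey)); r=P-C
    print(n,P.round(),"out",round(-r@ex-106,1),"up",round(P[2]-139,1))
t=lambda u,v:(215+(u-480)/4-.4,140+v/4-.4)
for q in[(595,190),(485,155)]: print(onz("top",*t(*q),160))
```

```text
pivot [524.  55. 138.] out -7.9 up -0.9
elbow [524.  73. 186.] out 10.2 up 47.1
back1 [523.  91. 204.] out 28.2 up 65.3
back2 [522. 119. 222.] out 56.4 up 82.6
tip [521. 153. 212.] out 90.4 up 73.0
bottom [522. 118. 176.] out 55.2 up 36.9
eye [523.  78.  58.] out 15.3 up -80.6
[525.40153418  56.29495102 160.        ]
[540.46279154 143.25040983 160.        ]
```

Run:
```python
from h import *
s=read_state();p=s["tool_pos"];y=np.degrees(s["tcp_rot"][2]);print(p,y)
tp(p,y,(523.5,73,287,2),(523.5,73,242,2))
q=np.array([523.5,73,242.]);L=[]
for f in np.r_[2.3:1.59:-.1,1.57,1.5:-.01:-.1]:
    if f>1.58: sg=72;c=sg*np.sin(f)+31.5*np.cos(f)-13.5
    elif f>1.55: sg=67;c=67
    else: sg=58;c=sg*np.sin(f)+31.5*np.cos(f)+13.5
    h=-sg*np.cos(f)+31.5*np.sin(f)
    if abs(f-1.57)<.01:h=32
    print(round(f,2),end=' ');tp(q,2.2,(523.5,63+c,147+h,2.2))
```

```text
[ 457.97929723 -139.99039537  286.83242235] 2.0152406196733175
[ 2.43 -7.02 -0.01] 0.0
[ 2.43 -7.02  1.49] 0.0
2.3 [ 0.01 -0.31  0.78] 0.0
2.2 [ 0.02 -0.54  0.91] 0.0
2.1 [ 0.03 -0.76  1.05] 0.0
2.0 [ 0.04 -0.96  1.21] 0.0
1.9 [ 0.04 -1.15  1.4 ] 0.0
1.8 [ 0.05 -1.31  1.6 ] 0.0
1.7 [ 0.06 -1.46  1.82] 0.0
1.6 [ 0.06 -1.58  2.05] 0.0
1.57 [ 0.07 -1.9   2.1 ] 0.0
1.5 [ 0.08 -2.12  2.26] 0.0
1.4 [ 0.08 -2.2   2.46] 0.0
1.3 [ 0.09 -2.26  2.67] 0.0
1.2 [ 0.09 -2.3   2.89] 0.0
1.1 [ 0.09 -2.31  3.11] 0.0
1.0 [ 0.09 -2.31  3.33] 0.0
0.9 [ 0.09 -2.28  3.55] 0.0
0.8 [ 0.09 -2.23  3.76] 0.0
0.7 [ 0.08 -2.16  3.97] 0.0
0.6 [ 0.08 -2.07  4.17] 0.0
0.5 [ 0.08 -1.96  4.36] 0.0
0.4 [ 0.07 -1.84  4.54] 0.0
0.3 [ 0.06 -1.69  4.7 ] 0.0
0.2 [ 0.06 -1.53  4.85] 0.0
0.1 [ 0.05 -1.35  4.99] 0.0
-0.0 [ 0.04 -1.17  5.1 ] 0.0
```

>>> send_rows:
  deltas:
    - [1,0.5,-1.4,0,0]
    - [1,1,-2.9,0,0]
    - [1,1.5,-4.3,0,0]
    - [1,2,-5.8,0,0]
    - [1,2.43,-7.02,0,0]
    - [1,2.43,-7.02,0,0]
    - [1,2.43,-7.02,1,0]
    - [1,2.43,-7.02,1.49,0]

```text
time_s: 19.8
tool_pos: [521.4, 75.1, 240.4]
tcp_rot: [3.141, 0.002, 0.04]
force: [-1.3, 0.2, -0.0]
finger_gap: 1.0
finger_force: 0.0
```

>>> send_rows:
  deltas:
    - [1,0,-0.1,0.4,0]
    - [1,0.01,-0.31,0.78,0]
    - [1,0.02,-0.54,0.91,0]
    - [1,0.03,-0.76,1.05,0]
    - [1,0.04,-0.96,1.21,0]
    - [1,0.04,-1.15,1.4,0]
    - [1,0.05,-1.31,1.6,0]
    - [1,0.06,-1.46,1.82,0]

```text
time_s: 20.6
tool_pos: [523.5, 118.4, 187.3]
tcp_rot: [-3.141, -0.001, 0.038]
force: [-0.6, 0.3, 0.7]
finger_gap: 0.5
finger_force: 0.5
```

>>> send_rows:
  deltas:
    - [1,0,-0.12,0.23,0]
    - [1,0,-0.44,0.3,0]
    - [1,0.02,-0.66,0.44,0]
    - [1,0.02,-0.74,0.64,0]
    - [1,0.03,-0.8,0.85,0]
    - [1,0.03,-0.84,1.07,0]
    - [1,0.03,-0.85,1.29,0]
    - [1,0.03,-0.85,1.51,0]

```text
time_s: 21.4
tool_pos: [523.2, 143.3, 141.6]
tcp_rot: [-3.142, -0.0, 0.038]
force: [0.0, 1.1, 1.7]
finger_gap: 0.5
finger_force: 0.4
```

Run:
```python
from h import *
a=snap("scene","s5")
A=cv2.resize(a[125:265,190:310],(514,600),interpolation=cv2.INTER_CUBIC)
cv2.imwrite("pics/c7.png",cv2.cvtColor(A,cv2.COLOR_RGB2BGR))
s=read_state();print(s["tool_pos"],s["force"])
```

```text
[522.54076932 143.01501156 140.60979244] [ 0.06097423  0.58452386 -0.49924017]
```

View pics/c7.png

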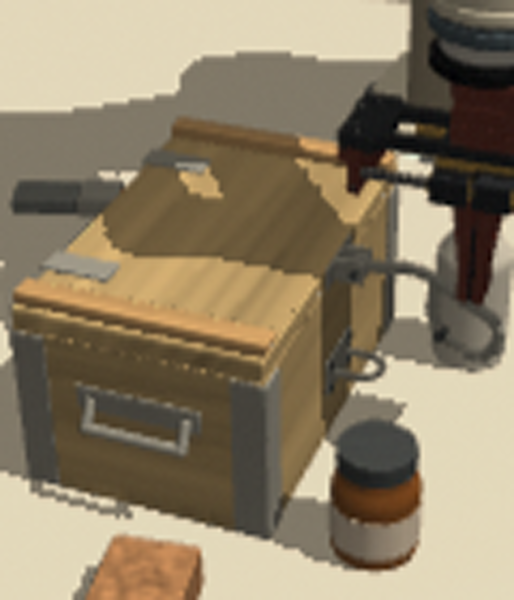

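The hook is now at about 1 rad, with the finger on its back at crop (475,300). The jar and bottle are untouched. Continuing inward.

>>> send_rows:
  deltas:
    - [1,0,0.03,0.22,0]
    - [1,0,0.08,0.43,0]
    - [1,0,0.15,0.64,0]
    - [1,0,0.24,0.84,0]
    - [1,0,0.35,1.03,0]
    - [1,0,0.47,1.21,0]
    - [1,0,0.62,1.37,0]
    - [1,0,0.7,1.45,0]

```text
time_s: 22.25
tool_pos: [523.8, 121.9, 98.1]
tcp_rot: [-3.142, 0.0, 0.037]
force: [-1.1, 4.9, -0.7]
finger_gap: 0.7
finger_force: 2.4
```

>>> send_rows:
  deltas:
    - [1,0,0.08,0.07,0]
    - [1,0,0.17,0.14,0]
    - [1,0,0.26,0.21,0]
    - [1,0,0.35,0.27,0]
    - [1,0,0.44,0.32,0]
    - [1,0,0.5,0.32,0]
    - [1,0,0.54,0.32,0]
    - [1,0,0.54,0.32,0]

```text
time_s: 23.05
tool_pos: [524.5, 105.9, 89.1]
tcp_rot: [3.141, 0.0, 0.038]
force: [-0.9, 2.0, -0.7]
finger_gap: 0.4
finger_force: 1.0
```

>>> send_rows:
  deltas:
    - [1,0,0.04,0,0]
    - [1,0,0.08,0,0]
    - [1,0,0.12,0,0]
    - [1,0,0.12,0,0]

```text
time_s: 23.45
tool_pos: [524.7, 102.4, 89.1]
tcp_rot: [3.142, 0.0, 0.038]
force: [-0.9, 3.2, -1.8]
finger_gap: 0.7
finger_force: 1.5
```

>>> send_rows:
  deltas:
    - [1,0,0.04,0,0]
    - [1,0,0.08,0,0]
    - [1,0,0.12,0,0]
    - [1,0,0.12,0,0]

```text
time_s: 23.85
tool_pos: [524.7, 101.4, 89.0]
tcp_rot: [-3.138, -0.0, 0.036]
force: [-1.8, 19.2, -4.8]
finger_gap: 0.2
finger_force: 9.9
```

>>> send_rows:
  deltas:
    - [1,0,0.04,0,0]
    - [1,0,0.04,0,0]
    - [1,0,-0.3,0,0]
    - [1,0,-1,0,0]
    - [1,0,-2,-0.5,0]
    - [1,0,-3,-2,0]
    - [1,0,-4.5,-3.5,0]
    - [1,0,-6,-5,0]

```text
time_s: 24.65
tool_pos: [518.9, 257.3, 218.7]
tcp_rot: [3.141, -0.001, 0.037]
force: [0.6, 0.6, -0.5]
finger_gap: 0.5
finger_force: 0.0
```

Run:
```python
from h import *
a=snap("scene","s6");b=snap("top","t6")
A=cv2.resize(a[155:255,230:310],(480,600),interpolation=cv2.INTER_CUBIC)
B=cv2.resize(b[140:250,215:295],(320,440),interpolation=cv2.INTER_CUBIC)
C=np.zeros((600,800,3),np.uint8);C[:,:480]=A;C[:440,480:]=B
cv2.imwrite("pics/c8.png",cv2.cvtColor(C,cv2.COLOR_RGB2BGR))
s=read_state();print(s["tool_pos"],s["force"])
```

```text
[521.92235587 261.02675655 222.54606328] [ 0.97513821 -0.02059468  1.15305529]
```

View pics/c8.png

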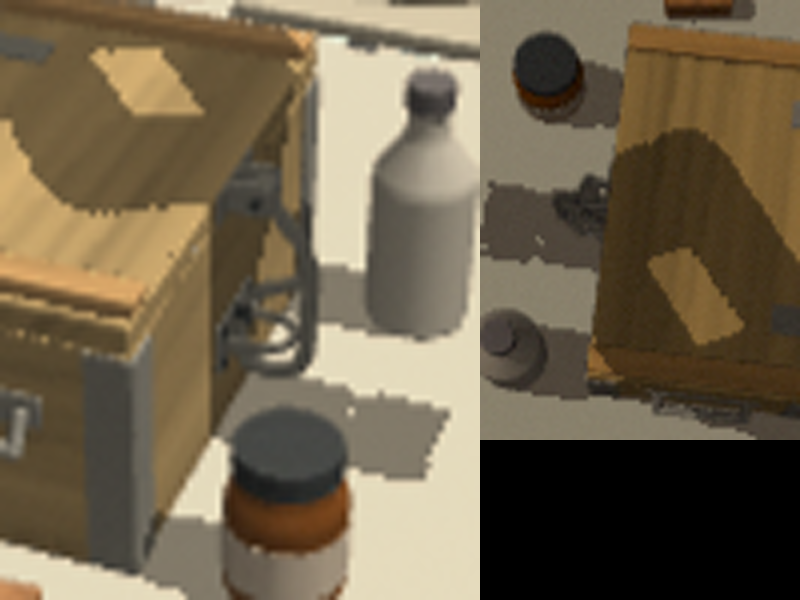

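Run:
```python
from h import *
C=np.array([527.7,-43,0]);ey=np.array([.9994,.035,0]);ex=np.array([.035,-.9994,0])
W=lambda x,y,z:C+x*ex+y*ey+np.array([0,0,z])
N={"eyeL":(-124,-14,54),"eyeR":(-124,14,54),"baseL":(-90,-14,54),"baseR":(-90,14,54),"pivot":(-106,0,139),
"backtop":(-137.5,0,97),"backbot":(-137.5,0,45),"hookbottom":(-120,0,25),"mouthtop":(-112,0,95),"mouthbot":(-108,0,45)}
for n,v in N.items():
    u=proj("scene",W(*v))[0]; print(n,((u-[230,155]+.4)*6).round())
```

```text
eyeL [301. 323.]
eyeR [285. 353.]
baseL [238. 310.]
baseR [221. 340.]
pivot [263. 192.]
backtop [321. 274.]
backbot [317. 357.]
hookbottom [284. 381.]
mouthtop [272. 268.]
mouthbot [263. 346.]
```

Run:
```python
from h import *
for f in("s4","s6"):
    g=cv2.imread(f"pics/{f}.png",0)[183:222,262:288]
    print(f);
    for i,r in enumerate(g): print(183+i,' '.join("%3d"%v for v in r))
```

```text
s4
183 151 156 159 162 165 167 166 104  77  87  86  77  65  70  82 106 107 108  85  98 127 210 212 213 213 213
184 155 159 162 163 166 168 159  69  64  65  70  59  65  64  99 106 107 109  79  98 125 209 213 212 213 213
185 158 161 164 165 168 164 155 157 131 123 118 100  75  65  85 106 108 109  83  98 149 210 213 212 213 212
186 161 163 166 167 165 145  93  97  86  92  98 120 153 105  69 106 109 111  85  98 154 210 212 212 213 213
187 162 164 166 169 160 111  67  66  67  70  72  81 116  99  69 107 110 110  85  98 155 210 212 213 212 213
188 164 165 168 170 101  98  69  66  67  60  63  54 100  80  89 108 110 109  69  97 154 211 213 212 213 213
189 166 168 175 126  77  97  69  66  67  51  38  56  92  78 104 109 111 110  65  68 154 211 212 213 212 213
190 166 167 148 111  77  97  65  62  74  64  51  64  98 103 108 111 109  77  63  58 154 210 212 213 213 212
191 168 170 119 109  76  75  64  61  97 101  88  89  84 106 108 109 109  67  60  58 178 212 212 212 212 213
192 175 125 111 119  69  65  62  60 102 107 108 103 102 108 110 110 111  68  61  57 182 212 212 213 213 212
193 147 112 135 1
[... 6629 characters left out ...]
 126 125 124 104  68  67  95 209 218 218 218 217 218
216 108 112 115  63  63  54  66  67  60  63  68  70  76  74  73  70  66  67  67 200 217 218 218 218 218 218
217 109 115 117  70  70  67  68  64  61  98 113  88  71  68  66  66  76  98 163 217 218 218 218 218 218 218
218 112 117 119  74  68  67  65  62  73 117 121 117 113 114 113 115 115 118 135 146 147 146 215 218 218 218
219 114 117 121  74  68  66  64  61 101 121 122 122 122 122 122 122 122 121 121 121 122 122 146 147 146 148
220 117 120 120  73  66  65  62  86 118 122 121 121 122 123 122 122 122 121 122 122 122 122 122 122 122 122
221 119 121 119  69  66  64  61 114 121 121 122 121 122 122 123 122 122 122 122 121 122 122 121 122 122 122
```

The hook hangs upright with the eye in its bowl. However, a thin bar still crosses the hook at pixel rows 201–203, columns 272–278, so the gate still looks open. I'll turn the tool 90° and press again, lower on the back.

>>> send_rows:
  deltas:
    - [1,0,0,0,-1]
    - [1,0,0,0,-2]
    - [1,0,0,0,-3]
    - [1,0,0,0,-4]
    - [1,0,0,0,-5]
    - [1,0,0,0,-6]
    - [1,0,0,0,-7]
    - [1,0,0,0,-8]

```text
time_s: 25.55
tool_pos: [518.6, 255.4, 216.0]
tcp_rot: [-3.141, 0.002, 1.16]
force: [0.7, -0.4, -0.4]
finger_gap: 0.2
finger_force: 0.0
```

>>> send_rows:
  deltas:
    - [1,0,0,0,-1]
    - [1,0,0,0,-2]
    - [1,0,0,0,-3]
    - [1,0,0,0,-3.25]
    - [1,0,0,0,-3.25]
    - [1,0,0,0,-3.25]

```text
time_s: 26.15
tool_pos: [518.7, 255.9, 216.3]
tcp_rot: [-3.141, 0.001, 1.607]
force: [-0.0, -0.2, 0.6]
finger_gap: 0.7
finger_force: 0.0
```

Run:
```python
from h import *
s=read_state();p=s["tool_pos"];y=np.degrees(s["tcp_rot"][2]);print(p,y,s["joint_pos"])
tp(p,y,(523.5,160,150,92),(523.5,135,78,92),(523.5,108,78,92))
```

```text
[518.72268459 255.90069368 216.33405578] 92.07578767350608 [ 4.38019569e-01  3.72847644e-01  1.74610504e+00 -6.70005526e-04
  1.02362739e+00  4.02139419e-01]
[-3.2   0.04  2.21] 0.01
[-4.03  0.01  4.61] 0.01
[-4.93 -0.02  4.61] 0.01
```

>>> send_rows:
  deltas:
    - [1,-1.5,0,1.1,0]
    - [1,-3,0,2.2,0]
    - [1,-3.6,0,3.4,0]
    - [1,-4,0,4.6,0]
    - [1,-4.3,0,4.6,0]
    - [1,-4.6,0,4.6,0]
    - [1,-4.9,0,4.6,0]
    - [1,-4.9,0,4.6,0]

```text
time_s: 26.95
tool_pos: [525.8, 109.6, 80.8]
tcp_rot: [3.138, -0.0, 1.608]
force: [-0.6, 0.3, -0.2]
finger_gap: 0.1
finger_force: 0.0
```

>>> send_rows:
  deltas:
    - [1,-0.08,0,0,0]
    - [1,-0.16,0,0,0]
    - [1,-0.24,0,0,0]
    - [1,-0.24,0,0,0]

```text
time_s: 27.35
tool_pos: [525.1, 103.7, 79.5]
tcp_rot: [3.14, -0.002, 1.608]
force: [-0.6, 5.2, 2.2]
finger_gap: 0.5
finger_force: 3.0
```

>>> send_rows:
  deltas:
    - [1,-0.05,0,0,0]
    - [1,-0.1,0,0,0]
    - [1,-0.1,0,0,0]

```text
time_s: 27.65
tool_pos: [525.2, 103.1, 79.5]
tcp_rot: [3.14, -0.005, 1.607]
force: [-2.4, 21.5, 2.8]
finger_gap: 0.5
finger_force: 10.7
```

>>> send_rows:
  deltas:
    - [1,-0.05,0,0,0]
    - [1,-0.1,0,0,0]
    - [1,-0.1,0,0,0]

```text
time_s: 27.95
tool_pos: [525.2, 102.6, 79.5]
tcp_rot: [3.14, -0.008, 1.606]
force: [-2.9, 37.3, 0.5]
finger_gap: 0.7
finger_force: 18.7
```

>>> send_rows:
  deltas:
    - [1,0.4,0,0,0]
    - [1,1,0,0,0]
    - [1,2,0,-0.5,0]
    - [1,3.5,0,-2,0]
    - [1,5,0,-3.5,0]
    - [1,5,0,-3.5,0]

```text
time_s: 28.55
tool_pos: [520.1, 249.5, 186.9]
tcp_rot: [3.138, -0.002, 1.61]
force: [0.6, 0.6, 0.3]
finger_gap: 0.5
finger_force: 0.0
```

Run:
```python
from h import *
snap("scene","s7")
C=np.array([527.7,-43,0]);ey=np.array([.9994,.035,0]);ex=np.array([.035,-.9994,0])
for f,ph,dx in(("s4",2.23,0),("s7",0,-3)):
    g=cv2.imread(f"pics/{f}.png",0).astype(np.float32)
    n=np.arange(-21,46,3.);s=np.arange(0,126,4.)
    S,N=np.meshgrid(s,n,indexing='ij')
    out=S*np.sin(ph)+N*np.cos(ph)+dx; up=-S*np.cos(ph)+N*np.sin(ph)
    P=C-(out[...,None]+106)*ex+ (139+up)[...,None]*np.array([0,0,1])
    uv=proj("scene",P.reshape(-1,3)).astype(np.float32).reshape(S.shape+(2,))
    v=cv2.remap(g,uv,None,cv2.INTER_LINEAR)
    print(f,"n:",n[0],n[-1])
    for a,r in zip(s,v): print("%4d"%a,' '.join("%3d"%x for x in r))
```

```text
s4 n: -21.0 45.0
   0 110 109 108 103  81  88 109 110 113 112  77  78 100 124 159 167 163 161 157 152 148 147 147
   4  91 109 110 108  97  83  99 130  96  75  67  91 131 110 140 168 165 162 160 156 150 147 148
   8  63  77 104 110 108  93  70  81  65  64  67  99 120 112 125 161 167 164 161 158 153 148 147
  12  59  64  91 109 109 108 106  95  93  75  70  68  83 112 112 134 164 166 163 161 156 150 146
  16 115  68  74  78 102 110 108 106 106  91  72  69  68  74  94 114 153 172 165 162 159 154 149
  20 191 159 125  96  89  89 103 108 107 106  94  71  66  65  75 102 124 164 166 163 160 156 152
  24 211 211 185 154 120  95  85  90 105 107 106  96  76  69  66  65 104 140 167 166 161 158 154
  28 212 212 211 210 180 134 107  94  82  91 105 106 100  76  65  64  85 116 158 170 165 161 157
  32 212 212 212 212 211 206 160 121 104  92  86  95 106  95  71  63  70 100 131 166 167 163 159
  36 212 212 212 212 212 212 210 201 152 119 101  91  83  92  78  64  67  78 110 146 168 165 161
  40 212 212 212 212 212 212 212 212 210 193 142  99  96  88  78  64  67  84 101 118 160 168 164
  44 212 212 212
[... 4441 characters left out ...]
5 146 123 122 120 146
 100  66  63  60  64  66  66  64  69  80  94 107 109 130 142 104  66  69 104 125 121 120 121 182
 104  67  62  56  63  61  65  67  75  81  87  89  87  88  84  70  67  78 117 121 121 120 136 197
 108  66  59  48  66  65  64  66  70  73  74  73  69  69  69  75  83 104 120 121 121 121 178 212
 112  66  57  50  66  64  59  71  89  89  78  74  80  91 100 111 115 118 120 121 121 121 165 177
 116  63  63  61  66  65  61  96 114 113 112 114 115 117 119 121 121 120 120 121 121 121 129 132
 120  70  68  66  64  62  75 110 120 120 120 120 121 121 121 121 121 120 121 121 121 120 120 121
 124  71  68  66  64  62  98 117 120 120 120 120 121 121 121 121 120 121 120 120 121 120 120 120
```

Rectifying the hook in both pictures shows that the bar is the hook's fixed upper arm: it is the same before latching, at 52–64 mm below the pivot. Nothing bridges the space behind the gate now. The hook also stopped hard against the eye at 37 N, so it is latched and the gate is shut. The robot is clear.

```bash
python3 -c "
from rig import *
print(sign_off())"
```

```text
the job is handed in; nothing more can be done
None
```

The job is handed in, with no verdict returned: the ornament lies flat on the crate bed, the lid was closed without slamming, and the hook is pressed hard onto the eye. The gate was too small in the picture to see directly, so I judged it shut from the hook's hard stop at 37 N and a before/after image comparison.

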